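# Unlock the medicine lockbox and hold the key turned

### The job

Take the key with the yellow head out of the wooden stand and push it down into the lock in the lid of the lockbox until its collar sits on the lock, wiggling it a little where the sticky pins catch. Only then turn it a full quarter turn clockwise (seen from above) against the return spring, and finish while still gripping the key and holding it turned, so that the bolt stays drawn back. Leave the blue key in the stand and the mug, the kitchen timer and the pepper mill where they are.

Things in the scene. Friction and masses are not known exactly. Their poses are not given: they have to be found in the camera images.
- key: key with a yellow head, 50 g, 81 mm long, upright in a slot of the stand, head up. Origin at the blade's tip, z up. Brass blade 12 (x) x 4 (y) mm, 36 mm long, stepped narrower in its last 3 mm; collar 22 x 12 mm from 36 to 41 mm; head 34 (x) x 9 (y) mm from 40 to 81 mm: grip it across its thickness (along key y), about 62 mm above the tip. The blade fits the keyway either way round
- spare_key: the same key with a blue head, in the other slot of the stand, 80 mm from the yellow one; to be left there
- key_stand: wooden block fixed to the worktop, 150 (x) x 50 (y) mm, foot 158 x 58 mm, 44 mm high; origin under its centre. Two upright slots, 13.5 (x) x 5.5 (y) mm, 40 mm either side of the centre along its x; a key stands in each, its collar on the block's top, its tip 8 mm above the worktop, its x along the stand's x
- lockbox: white steel medicine box with a grey lid, fixed to the worktop, 150 (x) x 170 (y) x 80 mm high; origin under its centre. The lock is let into the lid, 20 mm from the centre towards the box's front (-x). A steel bolt with guide and keeper, up to 90 mm high, lies 55 to 97 mm from the centre on the front side
- lock_mouth (a point): centre of the keyway's mouth, on the lock's face 80 mm above the worktop; z up, x along the keyway; turns with the brass barrel. Keyway 13.5 (x) x 5.5 (y) mm, 2 mm chamfer, 39 mm deep; the collar rests on the face with the blade 36 mm deep. Three sprung sticky pins, 10, 18 and 26 mm down, reach 2.2 mm into its +x end; 5 to 15 N of push moves them aside. Steel bezel 43 mm across, flush
- lock (a joint): turn of the lock barrel in rad: 0 at rest, keyway along the box's x; grows clockwise seen from above, to the stop at 1.57. A spring (about 0.03 Nm at 0, 0.08 Nm at the stop) turns it back when let go. A full turn draws the bolt 13 mm back. The key has some 0.15 rad of play in the keyway: turn it about 0.1 rad past the quarter turn to reach the stop
- mug: green mug, 92 x 128 x 95 mm, origin under its centre; bystander
- timer: red and white kitchen timer, 60 mm across, 48 mm high, origin under its centre; bystander
- pepper_mill: dark wooden pepper mill, 58 mm across, 170 mm high, origin under its centre; bystander
Things that resemble listed ones, but are neither listed nor needed, are in the scene too. There is more than one size of the key; the job needs the middle-sized.

How it is judged:
By the outcome, as a careful person would: the job done as asked, in the order asked, and still so for the second after the job is handed in, while the arm keeps its last pose, push and grip.
It also fails if it takes over 54 s, if anything falls off the work surface, if the arm or the gripper's body presses on something with over 40 N, if the wrist force passes 120 N, or if a joint passes its speed limit or range.

### The arm

A 6-joint arm with a two-finger parallel gripper is mounted at the origin on a cart in front of the work surface, level with it; the furniture and walls round the work are solid. World frame = base frame: x ahead of the robot, y to its left, z up, the work surface at z = 0. Lengths are in mm, angles in rad, forces in N, time in s.
With the tool pointing down it reaches from about 325 to 750 mm from the base axis. Payload 7.6 kg.
Tool frame: the origin (TCP) lies midway between the tips of the shut fingers; the grasp point (between the pads) lies 19 mm behind it; y points along the fingers, z is the direction in which the jaws open and shut, and the axes are right-handed (so a half turn about y gives the same grasp; the last joint's range is limited). The gripper opens to 85 mm and grips with 20 to 120 N. Pads are 22 mm wide; open, the fingers measure 114 mm over their backs; the gripper's body (76 mm by 85 mm) begins 54 mm behind the grasp point. The pads swing forward as they close: fully open they stand 13 mm farther back than shut.
Start: joints at [-0.07, 0.052, 1.401, -0, 1.689, -0.07], TCP at [525.02, 0.022, 231.323] pointing down, gripper open.
Joint ranges: [-2.9, 2.9], [-0.91, 2.17], [0.12, 2.37], [-1.06, 4.2], [0.26, 2.73], [-2.93, 2.93]. Speed limits (rad/s): [2.57, 2.57, 3.01, 3.14, 3.14, 3.14].

### API

Orientations are given as a rotation vector (axis times angle).
In Python, from workcell import ctrl, vision gives the robot as it stands.
- The arm moves only by the tool step_arm, never from a script. Its argument "moves" is a list of rows, each a list of 3 entries, a list of its own where there are three numbers: the shift along the tool's x, y, z in m, then the turn, a rotation vector about the tool's x, y, z in rad, then the gripper command: -1 is shut, 1 is fully open, values between are in proportion. In form: [[[dx, dy, dz], [wx, wy, wz], grip], ...]. A call has 1 to 5 rows; each row shifts and turns the commanded pose from where the row before left it, along the tool's axes as they then stand; what a row does not reach is not made up. A row lasts 1/12 s, in which the tool goes at most 41.7 mm and 7.16 degrees, less where a joint would pass 70% of its speed; a pose out of reach is approached as far as the arm can. A call with a gripper value outside its range is refused whole. The fingers move at their own pace and stop on an object; "grip_force" is the grip in N (left out, the last holds). Time passes only in rows, so rows that do not move let the fingers close. It gives the time, the measured TCP pose, the force and the opening at its end, in the units of the state.
- ctrl.get_state(): the state, without advancing time (a new reading comes with each control period).
- vision.grab_frame(name): name is "scene" or "side" or "wrist"; returns the picture (420x560x3 uint8, red, green, blue); there is no depth.
- vision.camera_model(name): a dict with "fx", "fy", "cx", "cy" (pixels), "position" and "orientation" of the camera in the world. Camera axes: x right, y up, looking along -z (the intrinsics and any distortion apply to the point x, -y, -z); pixel columns grow to the right and rows downward; lengths in mm; the calibration is good to about 2 mm. A picture is of the moment at which its call begins: read the wrist's pose just before it. camera_model takes no time and is no camera call; for the wrist camera it gives the pose at the moment of the call.
- ctrl.sign_off(): hands the job in, once; it reports no verdict.
Trained networks look in the newest picture that a camera, given by its name, has taken for a name from the list of things; names that differ only in an ending like _2 or _b are one class to them, and where a whole thing is asked for, a point or a joint stands for the part that bears it (a point fixed in the world has none). Each returns a list of dicts, best first, with "conf" (0 to 1); they miss things now and then, are a little off and sometimes report something else, mostly with a low value. They report only what shows in the picture. A call takes as long as a camera call. They do not tell look-alikes from the thing itself.
- vision.look_for(camera, target): "rect" ([left, top, right, bottom] in pixels, round what is visible of it).
The state is a dict: "time": time; "joints": joint angles; "qd": joint speeds; "tau": joint torques, N m; "ee_pos": TCP position; "orientation": TCP orientation; "ft_force": force on the tool from outside, world axes, zero at the start; "wrist_torque": the same for the moment, N m; "opening": finger opening in mm.
Only numpy, scipy, OpenCV 4.12 (cv2) and the standard library are available. Lean on these libraries where they do the work, as an engineer would, in place of code of your own. Each camera call takes 0.05 s, during which the arm holds its last target.

## Working session

There is one attempt and no reset: what is moved stays moved. The work goes in short steps, Python scripts to look and compute and a tool call to move; the robot and the scene stay as the last step left them, time stands still between calls to the robot, and variables do not carry over. Pictures are saved under pics/ and viewed, and the job is handed in when it is done.

Besides the shell and the picture viewer there is one more tool, called after "Request:" as name([rows], argument=value, ...), one row to a line, values as JSON. step_arm: Moves the arm, as the interface text tells. Its arguments: {"type":"object","properties":{"moves":{"type":"array"},"grip_force":{"type":"number"}},"required":["moves"]}

```bash
mkdir -p pics; ls
cat > h.py <<'E'
import numpy as np, cv2
from scipy.spatial.transform import Rotation as R
from workcell import ctrl, vision
def save(n,img): cv2.imwrite('pics/'+n+'.png',cv2.cvtColor(img,cv2.COLOR_RGB2BGR))
def rot(o):
    o=np.array(o,float)
    return R.from_rotvec(o).as_matrix() if o.size==3 else (o.reshape(3,3) if o.size==9 else R.from_quat(o).as_matrix())
def ray(m,u,v):
    k=np.array([[m['fx'],0,m['cx']],[0,m['fy'],m['cy']],[0,0,1.]])
    d=np.array(m.get('distortion',m.get('dist',[0,0,0,0,0])),float)
    p=cv2.undistortPoints(np.array([[[u,v]]],float),k,d)[0,0]
    r=rot(m['orientation'])@np.array([p[0],-p[1],-1]); return np.array(m['position'],float),r/np.linalg.norm(r)
def atz(m,u,v,z):
    p,r=ray(m,u,v); return p+r*(z-p[2])/r[2]
def tri(rs):
    A=0;b=0
    for p,d in rs:
        M=np.eye(3)-np.outer(d,d);A=A+M;b=b+M@p
    x=np.linalg.solve(A,b); return x,[np.linalg.norm((np.eye(3)-np.outer(d,d))@(x-p)) for p,d in rs]
def proj(m,X):
    r=rot(m['orientation']).T@(np.array(X,float)-np.array(m['position'],float))
    k=np.array([[m['fx'],0,m['cx']],[0,m['fy'],m['cy']],[0,0,1.]])
    d=np.array(m.get('distortion',m.get('dist',[0,0,0,0,0])),float)
    q=np.array([[r[0],-r[1],-r[2]]])
    return cv2.projectPoints(q,np.zeros(3),np.zeros(3),k,d)[0][0,0]
E
python3 - <<'E'
from h import *
print(ctrl.get_state())
for n in ['scene','side','wrist']:
    m=vision.camera_model(n);print(n,m)
    save(n+'0',vision.grab_frame(n))
    for t in ['key','key_stand','lockbox','lock_mouth']:
        print(t,vision.look_for(n,t))
E
```

```text
pics
{'time': 0.0, 'joints': array([-7.02498986e-02,  5.28195042e-02,  1.40175415e+00, -1.08283610e-05,
        1.68858589e+00, -7.03120584e-02]), 'qd': array([ 1.06129110e-04, -1.21265976e-04, -5.51609739e-04, -3.82203510e-04,
       -1.19309993e-03,  7.64510159e-05]), 'tau': array([ 8.02730119e-04, -3.81666934e+01, -3.60182977e+01,  8.43031398e-05,
        6.19437444e-03, -2.66336252e-05]), 'ee_pos': array([5.24693435e+02, 6.78023171e-02, 2.30466605e+02]), 'orientation': array([-1.21030669,  1.21035314, -1.20834184]), 'ft_force': array([-0.07567002,  0.16733456,  0.1800356 ]), 'wrist_torque': array([-0.00580153, -0.03343869, -0.05781103]), 'opening': 85.38913929411542}
scene {'fx': 476.0981231167896, 'fy': 476.0981231167896, 'cx': 274.77500696767765, 'cy': 205.7458679580789, 'position': array([-19.4125751 , 711.34257884, 622.1381898 ]), 'orientation': array([ 0.53064524, -1.06657639, -2.06171851])}
key [{'rect': [163.4, 233.4, 185.0, 284.8], 'conf': 0.63}, {'rect': [227.4, 228.8, 241.3, 254.8], 'conf': 0.61}, {'rect': [333.3, 181.1, 343.0, 190.5], 'conf': 0.51}, {'rect': [218.5, 23
[... 516 characters left out ...]
key [{'rect': [254.9, 243.5, 268.4, 266.9], 'conf': 0.86}, {'rect': [234.0, 247.8, 253.7, 256.9], 'conf': 0.51}]
key_stand [{'rect': [235.2, 250.5, 324.9, 321.2], 'conf': 0.66}]
lockbox [{'rect': [265.4, 137.7, 362.3, 230.3], 'conf': 0.56}]
lock_mouth [{'rect': [323.3, 168.3, 330.4, 175.4], 'conf': 0.4}]
wrist {'fx': 313.77286816760284, 'fy': 313.77286816760284, 'cx': 280.26074785329536, 'cy': 209.47818308818768, 'position': array([524.37957808,  70.17740545, 373.93301458]), 'orientation': array([-2.84440933e-01, -1.45001136e-03,  1.22912908e-04])}
key []
key_stand []
lockbox [{'rect': [241.7, 0.1, 439.4, 217.0], 'conf': 0.6}]
lock_mouth [{'rect': [312.4, 103.2, 342.7, 131.4], 'conf': 0.92}]
```

View pics/scene0.png

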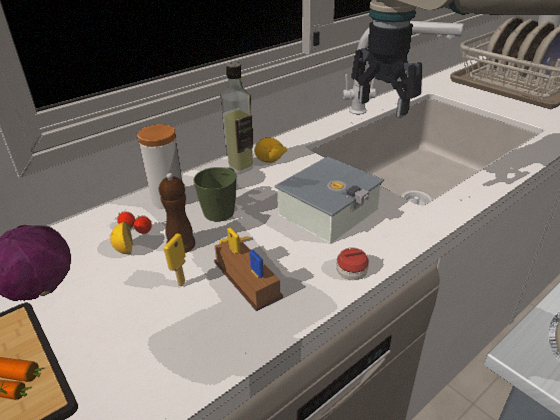

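View pics/side0.png

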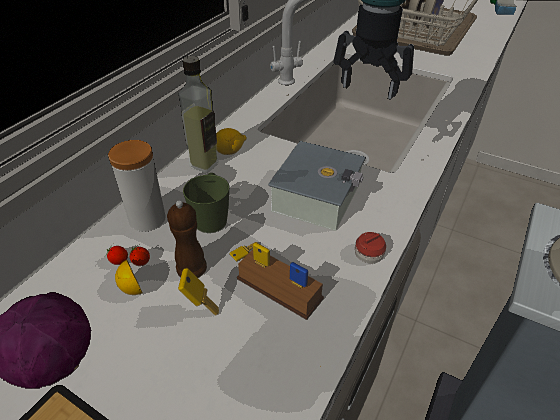

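View pics/wrist0.png

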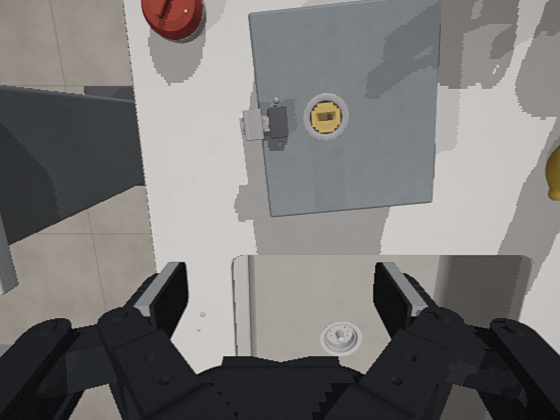

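The scene shows the stand at scene (248,272), with yellow and blue keys upright in it. A larger yellow key lies by the pepper mill at (175,260), and a small one lies behind the stand (side view, 238,253). In the wrist view the lock is at (326,117), with its bolt to the left (world −x). Next I'll measure roughly.

Run:
```python
from h import *
S={n:vision.camera_model(n) for n in ['scene','side','wrist']}
print('lock',tri([ray(S['scene'],337,186),ray(S['side'],327,172),ray(S['wrist'],326,117)]))
print('lock z80',atz(S['wrist'],326,117,80))
print('yel head top',tri([ray(S['scene'],233,231),ray(S['side'],261,244)]))
print('blue head top',tri([ray(S['scene'],256,251),ray(S['side'],299,264)]))
for a in [('mill top',(172,178),(180,204)),('mug',(216,178),(207,184)),('timer',(352,256),(370,243))]:
    print(a[0],tri([ray(S['scene'],*a[1]),ray(S['side'],*a[2])]))
print('small',atz(S['side'],238,253,5),'big',atz(S['side'],197,290,5))
for c in [(250,15),(440,-2),(433,203),(272,216)]: print(atz(S['wrist'],*c,80))
```

```text
lock (array([565.99242917,  70.34694455,  76.68836532]), [np.float64(0.9176378163114112), np.float64(0.48692147197434915), np.float64(0.6381176087202549)])
lock z80 [565.93965557  70.8276467   80.        ]
yel head top (array([573.44270896, 334.55720116,  87.89748323]), [np.float64(1.7737851218336929), np.float64(1.7737851218338079)])
blue head top (array([491.88494894, 345.20481247,  94.71805985]), [np.float64(0.5241672111933621), np.float64(0.5241672111933829)])
mill top (array([710.29350451, 374.29496242, 154.73747272]), [np.float64(0.17390648639114048), np.float64(0.17390648639104)])
mug (array([751.54926852, 250.86840636,  90.47396632]), [np.float64(4.59295174925061), np.float64(4.592951749250657)])
timer (array([420.16143539, 177.62434026,  32.87238327]), [np.float64(2.041578564753192), np.float64(2.041578564753108)])
small [643.1977229  308.95318873   5.        ] big [658.35732348 423.16712676   5.        ]
[499.79458266 151.64902236  80.        ]
[655.14189853 163.99993715  80.        ]
[673.1650192   -9.23894101  80.        ]
[516.74263431 -22.44790679  80.        ]
```

Run:
```python
import cv2
for n,b in [('scene0',(150,150,400,320)),('side0',(160,130,390,330))]:
    i=cv2.imread(f'pics/{n}.png');x0,y0,x1,y1=b
    cv2.imwrite(f'pics/{n}_z.png',cv2.resize(i[y0:y1,x0:x1],None,fx=3,fy=3,interpolation=cv2.INTER_CUBIC))
```

```text
(no output)
```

View pics/side0_z.png

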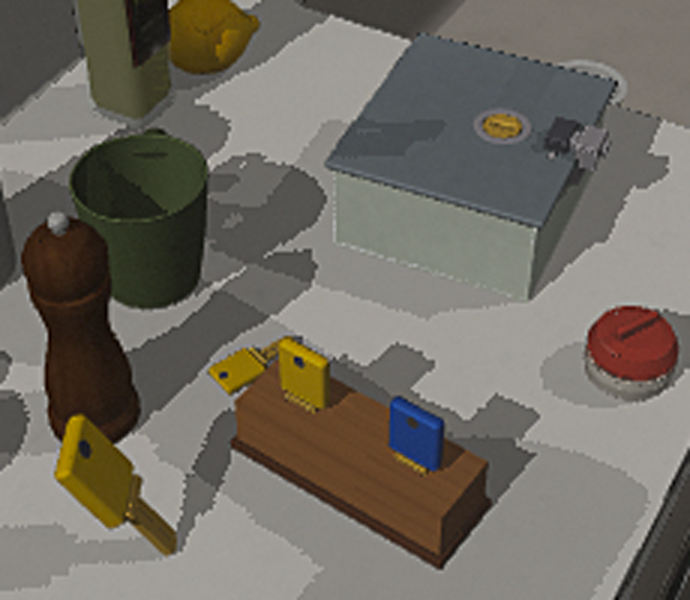

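Run:
```python
from h import *
print(rot(ctrl.get_state()['orientation']).round(3))
```

```text
[[-0.  0.  1.]
 [-1. -0. -0.]
 [ 0. -1.  0.]]
```

Request:
step_arm([
  [[-0.035,0,0],[0,0,0],1],
  [[-0.035,0,0],[0,0,0],1],
  [[-0.035,0,0],[0,0,0],1],
  [[-0.035,0,0],[0,0,0],1],
  [[-0.035,0,0],[0,0,0],1],
])

```text
time: 1.17
ee_pos: [524.8, 176.6, 231.4]
orientation: [-1.209, 1.209, -1.21]
ft_force: [1.2, -0.4, -0.1]
opening: 85.5
```

Request:
step_arm([
  [[-0.035,0,0],[0,0,0],0],
  [[-0.03,0,0],[0,0,0],0],
  [[0,0,0],[0,0,0],0],
  [[0,0,0],[0,0,0],0],
])

```text
time: 1.5
ee_pos: [524.7, 241.3, 230.9]
orientation: [-1.211, 1.207, -1.207]
ft_force: [0.8, -0.6, 0.5]
opening: 42.7
```

Run:
```python
from h import *
import pickle
s=ctrl.get_state();print(s['joints'],s['ee_pos'],s['opening'])
m=vision.camera_model('wrist');f=vision.grab_frame('wrist');save('w1',f);pickle.dump(m,open('w1.pkl','wb'))
for t in ['key','spare_key','key_stand']: print(t,vision.look_for('wrist',t))
print(m)
```

```text
[ 3.67246628e-01  2.01554148e-01  1.23896421e+00 -2.08425196e-04
  1.70167473e+00  3.64585728e-01] [524.65335155 241.30783443 230.91989795] 42.66981361351762
key [{'rect': [363.7, 107.0, 402.8, 160.2], 'conf': 0.94}, {'rect': [316.1, 78.3, 353.6, 98.2], 'conf': 0.89}]
spare_key [{'rect': [223.9, 71.6, 263.1, 88.3], 'conf': 0.73}]
key_stand [{'rect': [209.9, 50.9, 369.5, 122.3], 'conf': 0.87}]
{'fx': 313.77286816760284, 'fy': 313.77286816760284, 'cx': 280.26074785329536, 'cy': 209.47818308818768, 'position': array([523.91547065, 311.52084854, 373.53159448]), 'orientation': array([-0.28483942, -0.00133417,  0.00282585])}
```

View pics/w1.png

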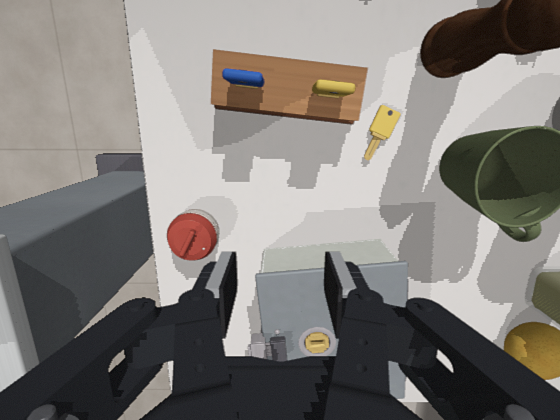

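The wrist view shows the yellow key in the stand at (334,88), the blue one at (243,78), and the small yellow look-alike on the table at (383,130). I'll move over the stand and turn the gripper across the key.

Request:
step_arm([
  [[-0.03,0,0.012],[0,0,0],0],
  [[-0.03,0,0.012],[0,0,0],0],
  [[-0.025,0,0.011],[0,0,0],0],
  [[0,0,0],[0,-0.12,0],0],
  [[0,0,0],[0,-0.12,0],0],
])

```text
time: 2.12
ee_pos: [560.5, 325.1, 230.2]
orientation: [-1.317, 1.027, -1.026]
ft_force: [-0.6, 0.5, -0.2]
opening: 42.7
```

Request:
step_arm([
  [[0,0,0],[0,-0.12,0],0],
  [[0,0,0],[0,-0.12,0],0],
  [[0,0,0],[0,-0.12,0],0],
  [[0,0,0],[0,-0.12,0],0],
  [[0,0,0],[0,-0.12,0],0],
])

```text
time: 2.53
ee_pos: [560.5, 323.8, 231.5]
orientation: [-1.495, 0.568, -0.569]
ft_force: [-0.6, 0.1, 0.8]
opening: 42.7
```

Request:
step_arm([
  [[0,0,0],[0,-0.12,0],0],
  [[0,0,0],[0,-0.12,0],0],
  [[0,0,0],[0,-0.12,0],0],
  [[0,0,0],[0,-0.12,0],0],
  [[0,0,0],[0,-0.12,0],0],
])

```text
time: 2.95
ee_pos: [560.5, 323.7, 231.6]
orientation: [-1.568, 0.099, -0.1]
ft_force: [1.2, -0.3, -0.6]
opening: 42.3
```

Request:
step_arm([
  [[0,0,0],[0,0,0],0],
  [[0,0,0],[0,0,0],0],
])

```text
time: 3.12
ee_pos: [560.4, 324.1, 231.5]
orientation: [-1.568, 0.106, -0.107]
ft_force: [-0.1, 0.1, -0.6]
opening: 42.9
```

Run:
```python
from h import *
import pickle
s=ctrl.get_state();print(s['joints'],s['ee_pos'],s['opening'],rot(s['orientation']).round(3))
m=vision.camera_model('wrist');f=vision.grab_frame('wrist');save('w2',f);pickle.dump(m,open('w2.pkl','wb'))
for t in ['key','spare_key','key_stand']: print(t,vision.look_for('wrist',t))
print(m)
```

```text
[ 4.67371107e-01  4.05161770e-01  9.91916847e-01 -1.09378372e-04
  1.74427471e+00 -9.67714222e-01] [560.38429064 324.10412489 231.49751317] 42.90978078144357 [[ 0.991  0.     0.135]
 [-0.135  0.     0.991]
 [ 0.    -1.     0.   ]]
key [{'rect': [244.1, 233.7, 290.2, 256.4], 'conf': 0.98}, {'rect': [379.7, 204.2, 442.0, 276.8], 'conf': 0.72}, {'rect': [292.3, 178.7, 303.1, 223.4], 'conf': 0.7}]
spare_key []
key_stand [{'rect': [266.4, 83.0, 318.8, 225.8], 'conf': 0.78}]
{'fx': 313.77286816760284, 'fy': 313.77286816760284, 'cx': 280.26074785329536, 'cy': 209.47818308818768, 'position': array([488.88574604, 332.43630132, 374.12467181]), 'orientation': array([-0.23490301, -0.20641965,  1.42467627])}
```

View pics/w2.png

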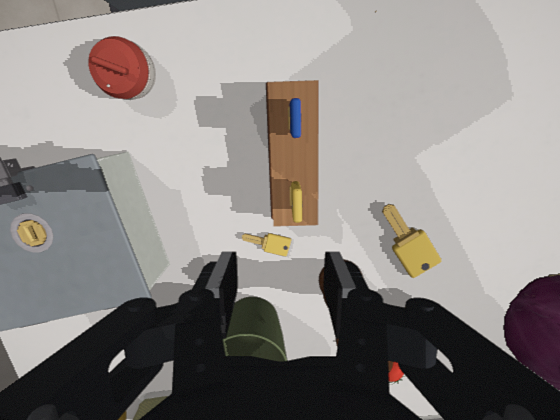

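In w2 the yellow key stands at (297,202), the blue one at (296,118), and the big key lies clear at (412,242). Now I'll pin down the key precisely.

Run:
```python
import cv2
for n,b in [('w1',(205,45,375,125)),('w2',(255,75,330,230))]:
    i=cv2.imread(f'pics/{n}.png');x0,y0,x1,y1=b
    k=4.5 if n=='w1' else 3.8
    cv2.imwrite(f'pics/{n}_z.png',cv2.resize(i[y0:y1,x0:x1],None,fx=k,fy=k,interpolation=cv2.INTER_NEAREST))
```

```text
(no output)
```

View pics/w1_z.png

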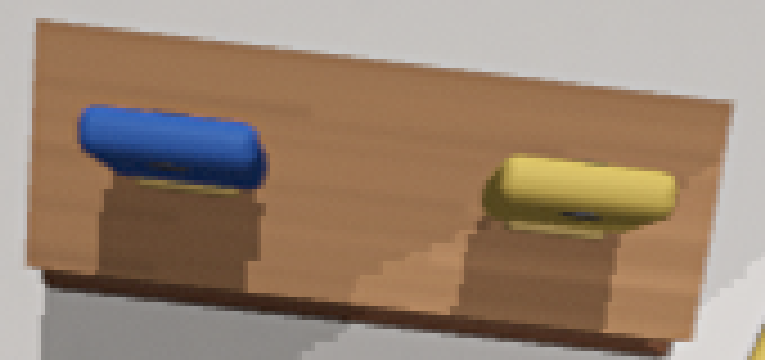

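View pics/w2_z.png

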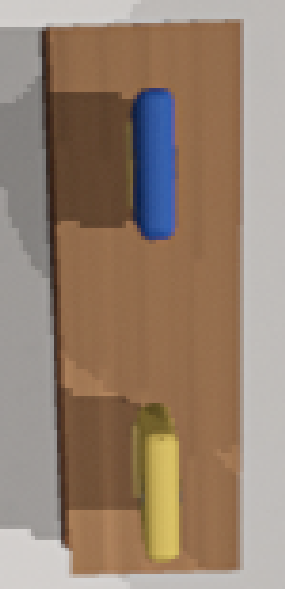

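Run:
```python
from h import *
import pickle
from scipy.optimize import least_squares
m1=pickle.load(open('w1.pkl','rb'));m2=pickle.load(open('w2.pkl','rb'))
c1=lambda x,y:(205+x/4.5,45+y/4.5); c2=lambda x,y:(255+x/3.8,75+y/3.8)
print('yel top',tri([ray(m1,*c1(590,180)),ray(m2,*c2(162,497))]))
print('blue top',tri([ray(m1,*c1(172,140)),ray(m2,*c2(156,163))]))
# head ends
print('yel +x',tri([ray(m1,*c1(675,187)),ray(m2,*c2(163,560))]),'-x',tri([ray(m1,*c1(505,172)),ray(m2,*c2(162,434))]))
P1=[c1(37,20),c1(733,102),c1(693,340),c1(28,268)]
P2=[c2(242,22),c2(240,570),c2(72,574),c2(48,27)]
for a,b in zip(P1,P2): print(tri([ray(m1,*a),ray(m2,*b)]))
L=np.array([[-75,25,0],[75,25,0],[75,-25,0],[-75,-25,0.]])
def f(p):
    Rm=R.from_euler('z',p[3]).as_matrix();r=[]
    for l,a,b in zip(L,P1,P2):
        X=Rm@l+p[:3]; r+=list(proj(m1,X)-a)+list(proj(m2,X)-b)
    return np.array(r)
o=least_squares(f,[533,340,44,-.1]);print(o.x,o.fun.round(1))
Rm=R.from_euler('z',o.x[3]).as_matrix();print('slots',Rm@[40,0,0]+o.x[:3],Rm@[-40,0,0]+o.x[:3])
```

```text
yel top (array([571.79863643, 338.29524716,  85.97168697]), [np.float64(0.16764155239219672), np.float64(0.16764155239213474)])
blue top (array([491.55987511, 346.71937141,  75.10182656]), [np.float64(0.2325238854935453), np.float64(0.23252388549367756)])
yel +x (array([587.02019511, 336.60549471,  90.23861599]), [np.float64(0.3022605634219914), np.float64(0.3022605634220673)]) -x (array([555.87226804, 340.02792461,  84.6901262 ]), [np.float64(0.10937014895133018), np.float64(0.10937014895133407)])
(array([459.87536171, 374.55458945,  41.1020126 ]), [np.float64(0.461112308969196), np.float64(0.4611123089693585)])
(array([609.75802834, 358.8651947 ,  41.07086625]), [np.float64(0.39973051896743594), np.float64(0.39973051896741485)])
(array([605.76307382, 309.19493282,  36.81820191]), [np.float64(0.41303269819207866), np.float64(0.4130326981920276)])
(array([453.71456014, 324.41558338,  35.16169994]), [np.float64(0.33570427220291915), np.float64(0.33570427220299004)])
[ 5.32087957e+02  3.41662571e+02  4.21729992e+01 -1.02691378e-01] [ 0.2 -0.3 -0.6 -0.1  0.  -0.5 -0.3 -0.2 -0.1 -0.2 -0.7  0.1 -0.1 -0.7
 -0.3  0.4]
slots [571.87723149 337.56213188  42.17299922] [492.29868169 345.76301064  42.17299922]
```

Request:
step_arm([
  [[0.0095,0,0.015],[0,-0.033,0],0],
  [[0,0.035,0],[0,0,0],0],
  [[0,0.035,0],[0,0,0],0],
  [[0,0.03,0],[0,0,0],0],
  [[0,0,0],[0,0,0],0],
])

```text
time: 3.73
ee_pos: [568.3, 337.0, 122.9]
orientation: [-1.576, 0.087, -0.069]
ft_force: [-1.4, -0.1, -2.4]
opening: 43.0
```

Run:
```python
from h import *
import pickle
s=ctrl.get_state();print(s['joints'],s['ee_pos'],s['opening'],rot(s['orientation']).round(3))
m=vision.camera_model('wrist');f=vision.grab_frame('wrist');save('w3',f);pickle.dump(m,open('w3.pkl','wb'))
```

```text
[ 4.79416971e-01  4.98573601e-01  1.08617226e+00 -5.62620054e-05
  1.57002518e+00 -9.92310969e-01] [568.33224821 337.02964584 122.853071  ] 42.972979850452006 [[ 0.995 -0.012  0.099]
 [-0.099 -0.006  0.995]
 [-0.011 -1.    -0.007]]
```

View pics/w3.png

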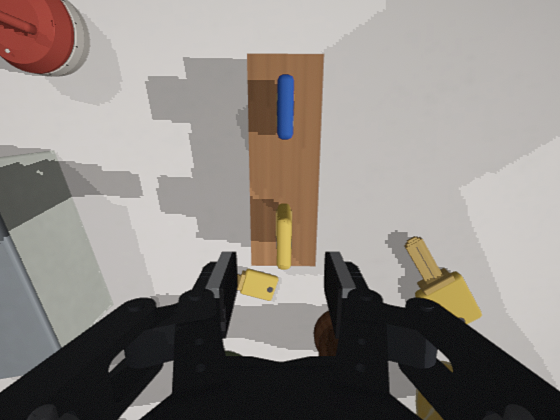

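Request:
step_arm([
  [[0,0,0],[0,0,0],0],
  [[0,0,0],[0,0,0],0],
  [[0,0,0],[0,0,0],0],
])

```text
time: 4.03
ee_pos: [572.6, 339.2, 134.8]
orientation: [-1.567, 0.073, -0.081]
ft_force: [0.7, -0.8, 0.6]
opening: 42.4
```

Run:
```python
from h import *
s=ctrl.get_state();print(s['ee_pos'],s['opening'],rot(s['orientation']).round(3))
m=vision.camera_model('wrist')
p=np.array([571.9,337.8,89]); print(proj(m,p))
f=vision.grab_frame('wrist');save('w4',f);save('w4_z',cv2.resize(f[160:330,200:360],None,fx=3.5,fy=3.5,interpolation=cv2.INTER_NEAREST))
for z in (44,89):
  for d in (-17,17): print(z,proj(m,p*[1,1,0]+np.array([d*.995,-d*.103,z])))
```

```text
[572.60860909 339.23261975 134.79093837] 42.43393033619474 [[ 0.995  0.005  0.098]
 [-0.098  0.002  0.995]
 [ 0.005 -1.     0.003]]
[279.60838536 233.0726767 ]
44 [279.6153762 190.982957 ]
44 [279.40956078 232.78929476]
89 [279.73887605 207.57877528]
89 [279.48408132 257.35789607]
```

View pics/w4_z.png

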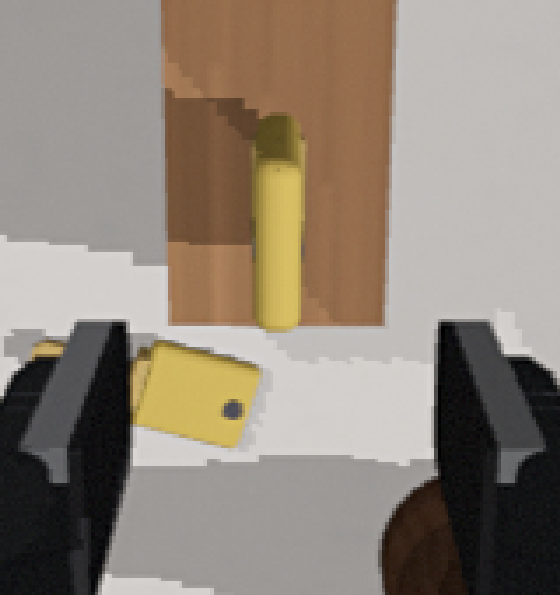

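Request:
step_arm([
  [[0,0.024,0],[0,0,0],0],
  [[0,0.023,0],[0,0,0],0],
  [[0,0.018,0],[0,0,0],0],
  [[0,0.009,0],[0,0,0],0],
  [[0,0.005,0],[0,0,0],0],
])

```text
time: 4.5
ee_pos: [571.2, 338.6, 51.7]
orientation: [-1.57, 0.077, -0.076]
ft_force: [0.5, 0.0, 0.1]
opening: 42.7
```

Request:
step_arm([
  [[0,0,0],[0,0,0],0],
  [[0,0,0],[0,0,0],0],
  [[0,0,0],[0,0,0],0],
])

```text
time: 4.75
ee_pos: [572.3, 339.1, 54.3]
orientation: [-1.568, 0.075, -0.079]
ft_force: [-0.5, 0.3, 0.2]
opening: 42.6
```

Run:
```python
from h import *
s=ctrl.get_state();print(s['ee_pos'],s['opening'],rot(s['orientation']).round(3))
f=vision.grab_frame('wrist');save('w5',f)
f=vision.grab_frame('side');save('s5_z',cv2.resize(f[180:340,180:380],None,fx=3.5,fy=3.5))
```

```text
[572.27549084 339.11085296  54.30649682] 42.63876579212786 [[ 0.995  0.003  0.098]
 [-0.098  0.001  0.995]
 [ 0.003 -1.     0.002]]
```

View pics/w5.png

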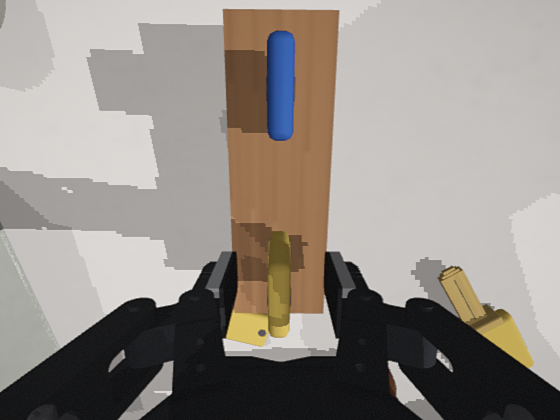

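View pics/s5_z.png

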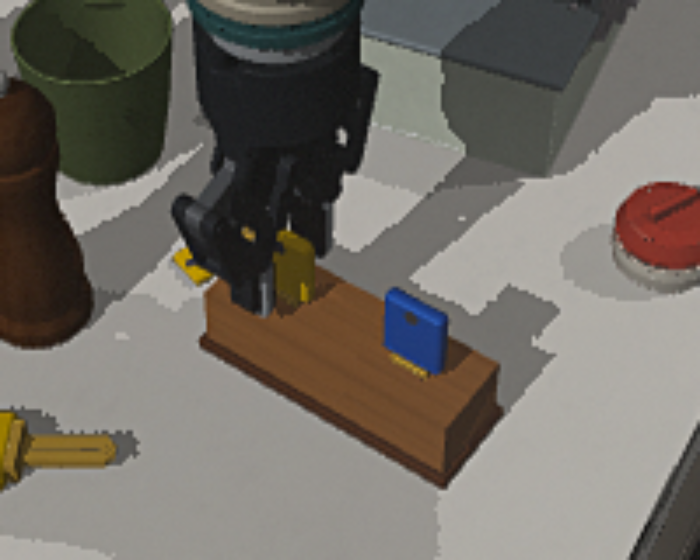

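The key sits between the pads, with about 1 mm of lateral offset. I'll correct that and close.

Request:
step_arm([
  [[0,0.001,-0.001],[0,0,0],-0.5],
  [[0,0,0],[0,0,0],-0.9],
  [[0,0,0],[0,0,0],-1],
  [[0,0,0],[0,0,0],-1],
  [[0,0,0],[0,0,0],-1],
], grip_force=80)

```text
time: 5.27
ee_pos: [571.5, 337.7, 51.6]
orientation: [-1.569, 0.076, -0.077]
ft_force: [0.5, -0.3, 0.7]
opening: 8.0
```

Request:
step_arm([
  [[0,0,0],[0,0,0],-1],
  [[0,0,0],[0,0,0],-1],
  [[0,0,0],[0,0,0],-1],
])

```text
time: 5.52
ee_pos: [571.5, 337.7, 51.6]
orientation: [-1.569, 0.076, -0.077]
ft_force: [1.2, -0.6, 2.8]
opening: 8.3
```

Run:
```python
from h import *
s=ctrl.get_state();print(s['ee_pos'],s['opening'],rot(s['orientation']).round(3),s['ft_force'],s['wrist_torque'])
f=vision.grab_frame('wrist');save('w6',f)
```

```text
[571.46082486 337.74385933  51.62907438] 8.260992183846511 [[ 0.995  0.001  0.098]
 [-0.098  0.     0.995]
 [ 0.001 -1.     0.   ]] [ 1.19815049 -0.638625    2.77609667] [0.00814809 0.0091656  0.06146502]
```

View pics/w6.png

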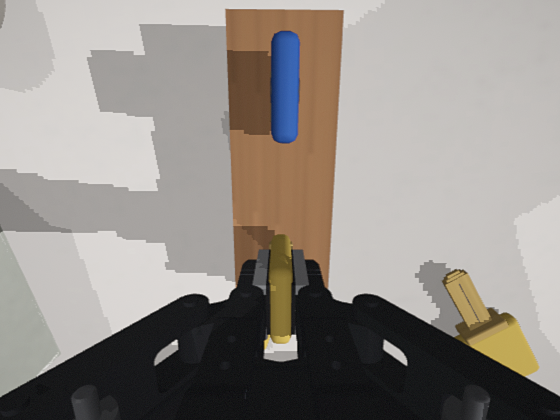

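Gripped, opening 8.3 mm. Lifting straight up.

Request:
step_arm([
  [[0,-0.012,0],[0,0,0],-1],
  [[0,-0.02,0],[0,0,0],-1],
  [[0,-0.025,0],[0,0,0],-1],
  [[0,-0.03,0],[0,0,0],-1],
  [[0,-0.023,0],[0,0,0],-1],
])

```text
time: 5.98
ee_pos: [571.3, 337.6, 163.6]
orientation: [-1.569, 0.076, -0.077]
ft_force: [0.4, 0.7, 0.0]
opening: 7.7
```

Run:
```python
from h import *
s=ctrl.get_state();print(s['ee_pos'],s['opening'],rot(s['orientation']).round(3),s['joints'])
f=vision.grab_frame('side');save('s7',f)
```

```text
[571.27220867 337.64909943 163.5811137 ] 7.717816829040022 [[ 0.995  0.001  0.098]
 [-0.098  0.     0.995]
 [ 0.001 -1.     0.   ]] [ 4.78232522e-01  4.72906827e-01  1.03855384e+00 -1.33789096e-04
  1.62945070e+00 -9.94853778e-01]
```

View pics/s7.png

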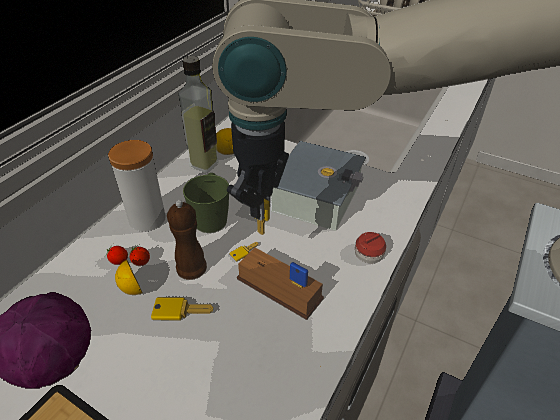

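The key came out. The big key has toppled flat on its own, well away from my path. Now over to beside the lock.

Request:
step_arm([
  [[0.0093,0,-0.0325],[0,0,0],-1],
  [[0.0093,0,-0.0325],[0,0,0],-1],
  [[0.0093,0,-0.0325],[0,0,0],-1],
  [[0.0093,0,-0.0325],[0,0,0],-1],
  [[0.0093,0,-0.0325],[0,0,0],-1],
])

```text
time: 6.45
ee_pos: [601.5, 169.8, 161.2]
orientation: [-1.57, 0.077, -0.076]
ft_force: [1.3, -0.0, -0.8]
opening: 8.3
```

Request:
step_arm([
  [[0.0093,0,-0.0325],[0,0,0],-1],
  [[0.0093,0,-0.0325],[0,0,0],-1],
  [[0.0093,0,-0.0325],[0,0,0],-1],
  [[0,0,0],[0,-0.1,0],-1],
  [[0,0,0],[0,-0.08,0],-1],
])

```text
time: 6.87
ee_pos: [620.0, 69.3, 161.1]
orientation: [-1.57, -0.065, 0.066]
ft_force: [-0.0, 1.8, 0.2]
opening: 8.3
```

Request:
step_arm([
  [[0,0,0],[0,0,0],-1],
  [[0,0,0],[0,0,0],-1],
  [[0,0,0],[0,0,0],-1],
])

```text
time: 7.12
ee_pos: [619.8, 72.0, 161.2]
orientation: [-1.57, -0.063, 0.063]
ft_force: [0.2, 0.4, -0.1]
opening: 8.2
```

Run:
```python
from h import *
import pickle
s=ctrl.get_state();print(s['ee_pos'],s['opening'],rot(s['orientation']).round(3),s['joints'])
m=vision.camera_model('wrist');f=vision.grab_frame('wrist');save('w8',f);pickle.dump(m,open('w8.pkl','wb'))
print(proj(m,[566,70.5,80]))
print(vision.look_for('wrist','lock_mouth'),vision.look_for('wrist','key'))
```

```text
[619.77819315  71.98230938 161.2206951 ] 8.196899547270627 [[ 0.997 -0.    -0.08 ]
 [ 0.08  -0.     0.997]
 [-0.    -1.    -0.   ]] [ 5.64731047e-02  3.60476789e-01  1.18779650e+00 -5.22474841e-05
  1.59365696e+00 -1.59476532e+00]
[285.95899972 144.53204431]
[{'rect': [270.5, 125.4, 306.4, 161.9], 'conf': 0.83}, {'rect': [535.2, 268.7, 560.0, 324.7], 'conf': 0.56}] [{'rect': [270.8, 230.9, 293.7, 343.0], 'conf': 0.77}, {'rect': [473.9, 213.0, 531.7, 250.7], 'conf': 0.76}]
```

View pics/w8.png

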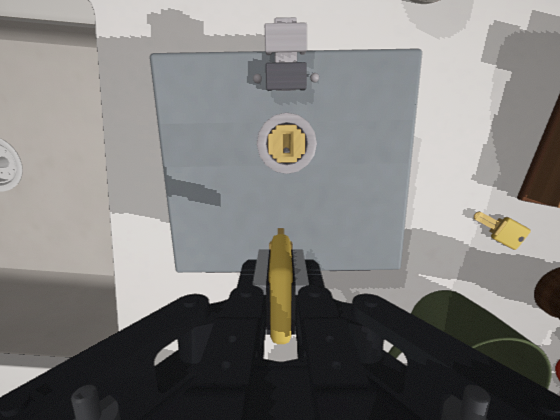

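Run:
```python
from h import *
import pickle
f=cv2.imread('pics/w8.png')
cv2.imwrite('pics/w8_z.png',cv2.resize(f[105:185,245:330],None,fx=7,fy=7,interpolation=cv2.INTER_NEAREST))
cv2.imwrite('pics/w8_k.png',cv2.resize(f[220:350,240:325],None,fx=4.5,fy=4.5,interpolation=cv2.INTER_NEAREST))
f=cv2.imread('pics/wrist0.png')
cv2.imwrite('pics/w0_z.png',cv2.resize(f[80:155,285:370],None,fx=7,fy=7,interpolation=cv2.INTER_NEAREST))
```

```text
(no output)
```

View pics/w8_z.png

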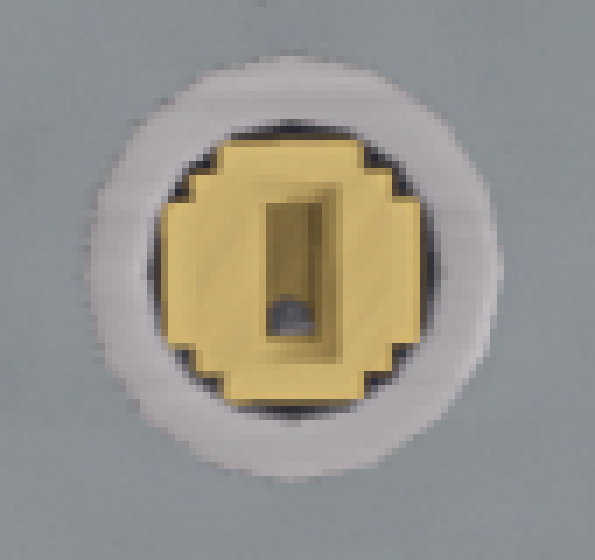

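View pics/w8_k.png

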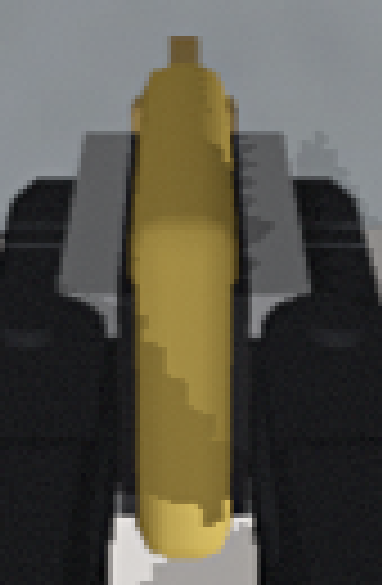

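View pics/w0_z.png

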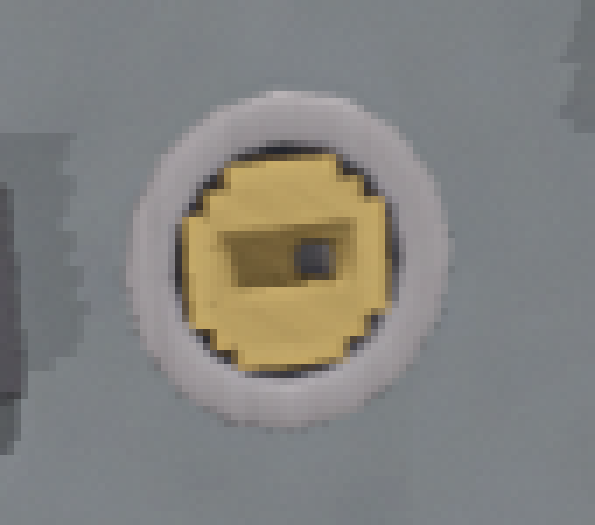

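Run:
```python
from h import *
import pickle
m0=None
m8=pickle.load(open('w8.pkl','rb'));m1=pickle.load(open('w1.pkl','rb'))
print('lock w8',atz(m8,286.9,143.7,80))
m0={'fx':313.77286816760284,'fy':313.77286816760284,'cx':280.26074785329536,'cy':209.47818308818768,'position':[524.37957808,70.17740545,373.93301458],'orientation':[-2.84440933e-01,-1.45001136e-03,1.22912908e-04]}
print('w0',atz(m0,326.3,117.3,80)); print(tri([ray(m8,286.9,143.7),ray(m0,326.3,117.3)]))
tcp=np.array([619.8,72,161.2]);X=np.array([.997,.08,0]);Y=np.array([-.08,.997,0]);Z=np.array([0,0,1])
for n,p in {'tip-x':-5*X-43.6*Z,'tipfull-x':-6*X-40.6*Z,'head bot -x':-17*X-3.6*Z,'head top -x':-17*X+37.4*Z,'head top +x':17*X+37.4*Z,'tipc':-43.6*Z}.items(): print(n,proj(m8,tcp+p))
print('meas blade top (281.1,228.2); head top +x end ~ (281,343.5), head -x top ~(281,270)')
# mount calibrated lid yaw from w8 edges
for c in [(151,56),(421,49),(403,269),(176,272)]: print(atz(m8,*c,80))
```

```text
lock w8 [565.37619494  71.10799822  80.        ]
w0 [566.18273232  70.5713272   80.        ]
(array([564.2759635 ,  70.64113308,  93.66612983]), [np.float64(0.09535979549327589), np.float64(0.09535979549328664)])
tip-x [282.12614489 228.27856389]
tipfull-x [282.16025363 228.40286219]
head bot -x [282.68719353 232.87521437]
head top -x [283.56752757 271.92761629]
head top +x [283.2586324  348.28868308]
tipc [282.10757658 235.70592899]
meas blade top (281.1,228.2); head top +x end ~ (281,343.5), head -x top ~(281,270)
[516.73212923 -21.7975827   80.        ]
[498.48625472 152.33321077  80.        ]
[654.58272097 170.69609752  80.        ]
[671.58456263  -7.60058667  80.        ]
```

Request:
step_arm([
  [[-0.018,0,0.0012],[0,0,0],-1],
  [[-0.018,0,0.0012],[0,0,0],-1],
  [[-0.0177,0.004,0.0011],[0,0,0],-1],
  [[0,0.012,0],[0,0,0],-1],
  [[0,0.006,0],[0,0,0],-1],
])

```text
time: 7.68
ee_pos: [565.7, 71.0, 138.3]
orientation: [-1.57, -0.064, 0.065]
ft_force: [-0.5, -0.7, -0.3]
opening: 8.0
```

Request:
step_arm([
  [[0,0,0],[0,0,0],-1],
  [[0,0,0],[0,0,0],-1],
  [[0,0,0],[0,0,0],-1],
])

```text
time: 7.93
ee_pos: [566.8, 70.7, 139.4]
orientation: [-1.57, -0.065, 0.064]
ft_force: [0.8, -0.3, -0.2]
opening: 7.9
```

```bash
python3 - <<'E'
from h import *
import pickle
s=ctrl.get_state();print(s['ee_pos'],s['opening'],rot(s['orientation']).round(3),s['joints'],s['ft_force'])
for n in ['wrist','side','scene']:
    m=vision.camera_model(n);f=vision.grab_frame(n);save(n+'9',f);pickle.dump(m,open(n+'9.pkl','wb'))
    u,v=proj(m,[566,71,85]).astype(int);print(n,u,v)
    h=45 if n=='wrist' else 35
    save(n+'9_z',cv2.resize(f[v-h:v+h,u-h:u+h],None,fx=540/2/h,fy=540/2/h,interpolation=cv2.INTER_NEAREST))
E
cd pics; python3 -c "
import cv2,numpy as np
cv2.imwrite('ss9.png',np.hstack([cv2.resize(cv2.imread(n+'9_z.png'),(400,400)) for n in ['side','scene']]))"
```

```text
[566.75839089  70.72642071 139.38237586] 7.929400046392355 [[ 0.997  0.    -0.082]
 [ 0.082 -0.     0.997]
 [ 0.    -1.    -0.   ]] [ 5.95119432e-02  2.27277796e-01  1.39265312e+00 -2.77700779e-05
  1.52139916e+00 -1.59332289e+00] [ 0.82421386 -0.27584069 -0.2415923 ]
wrist 282 228
side 327 169
scene 336 182
```

View pics/wrist9_z.png

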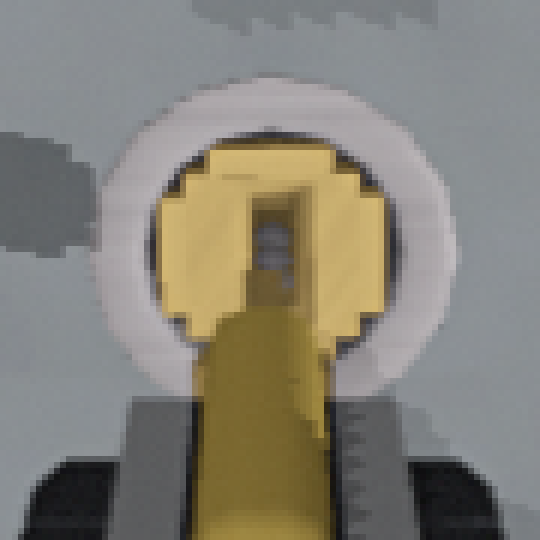

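View pics/ss9.png

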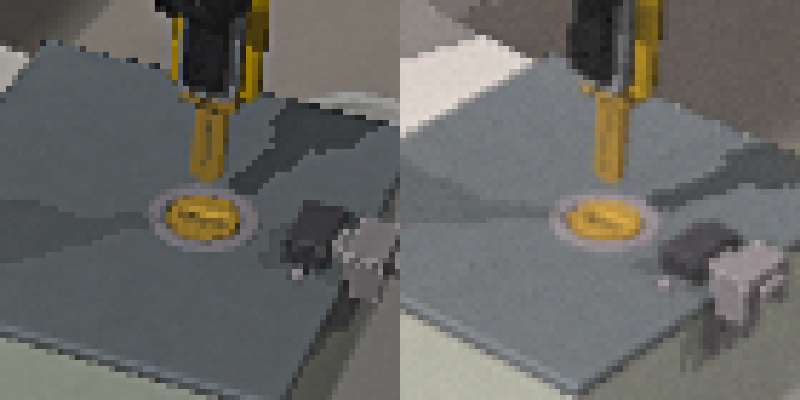

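Run:
```python
from h import *
import pickle
m=pickle.load(open('wrist9.pkl','rb'))
L=atz(m,237+274/6,183+261/6,80);print('lock',L)
for z in (95,96,98.8):print('blade -x edge',atz(m,237+269.5/6,183+268/6,z))
tcp=ctrl.get_state()['ee_pos'];print(tcp, 'pred tip edge',proj(m,tcp+np.array([-5,-.4,-43.6])))
ms=pickle.load(open('side9.pkl','rb'));mc=pickle.load(open('scene9.pkl','rb'))
# side zoom 400/70=5.714 ; centers
z=400/70
S=lambda u,v:(327-35+u/z,169-35+v/z); C=lambda u,v:(336-35+(u-400)/z,182-35+v/z)
print('lock',tri([ray(ms,*S(204,217)),ray(mc,*C(605,221))]))
for n,zz in(('lock80',80),):print(atz(ms,*S(204,217),zz),atz(mc,*C(605,221),zz))
print('tip ctr 95.8',atz(ms,*S(206,178),95.8),atz(mc,*C(609,177),95.8))
```

```text
lock [566.15124147  71.17692418  80.        ]
blade -x edge [561.67399076  70.2026074   95.        ]
blade -x edge [561.31662861  70.16693119  96.        ]
blade -x edge [560.3160146   70.06703781  98.8       ]
[566.66009036  70.71781879 139.64530633] pred tip edge [282.11038232 228.22266299]
lock (array([564.36240677,  71.29049122,  78.29923852]), [np.float64(0.1928948154616787), np.float64(0.1928948154618025)])
[563.62646412  73.0796635   80.        ] [562.36351113  73.58830534  80.        ]
tip ctr 95.8 [565.35727446  70.54473794  95.8       ] [565.68024998  69.19480751  95.8       ]
```

In the wrist view the blade tip stands about 0.6 mm to the −y side of the keyway and is otherwise aligned. I'll correct that and go down carefully.

Request:
step_arm([
  [[-0.0005,0.006,0.0007],[0,0,0],-1],
  [[0,0.005,0],[0,0,0],-1],
  [[0,0.003,0],[0,0,0],-1],
  [[0,0.002,0],[0,0,0],-1],
  [[0,0,0],[0,0,0],-1],
], grip_force=100)

```text
time: 8.5
ee_pos: [565.2, 71.3, 122.5]
orientation: [-1.57, -0.064, 0.066]
ft_force: [0.3, -0.2, -1.0]
opening: 7.7
```

Request:
step_arm([
  [[0,0.001,0],[0,0,0],-1],
  [[0,0.001,0],[0,0,0],-1],
  [[0,0.001,0],[0,0,0],-1],
  [[0,0.001,0],[0,0,0],-1],
  [[0,0,0],[0,0,0],-1],
])

```text
time: 8.92
ee_pos: [565.5, 71.4, 119.2]
orientation: [-1.57, -0.064, 0.065]
ft_force: [0.4, 0.7, 0.3]
opening: 8.1
```

Run:
```python
from h import *
s=ctrl.get_state();print(s['ee_pos'],s['opening'],rot(s['orientation']).round(3),s['ft_force'],s['wrist_torque'])
f=vision.grab_frame('wrist');save('w10',cv2.resize(f[170:270,230:330],None,fx=5,fy=5,interpolation=cv2.INTER_NEAREST))
```

```text
[565.52396719  71.35734153 119.15178563] 8.064340266378672 [[ 0.997 -0.    -0.082]
 [ 0.082 -0.     0.997]
 [-0.    -1.    -0.   ]] [0.44166428 0.68414443 0.28241968] [-0.0077757  -0.00222238 -0.00799028]
```

View pics/w10.png

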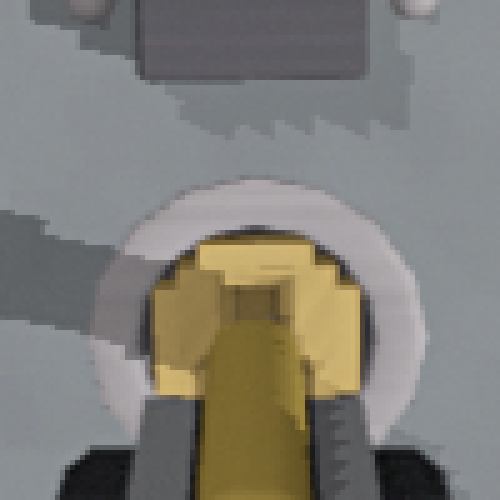

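The tip is about 4 mm below the face with no contact force, so it has entered the keyway. Pushing on.

Request:
step_arm([
  [[0,0.002,0],[0,0,0],-1],
  [[0,0.002,0],[0,0,0],-1],
  [[0,0.002,0],[0,0,0],-1],
  [[0,0.001,0],[0,0,0],-1],
  [[0,0.001,0],[0,0,0],-1],
])

```text
time: 9.38
ee_pos: [565.5, 71.4, 111.3]
orientation: [-1.57, -0.064, 0.065]
ft_force: [-1.4, 0.2, 3.1]
opening: 7.9
```

Request:
step_arm([
  [[0,0.001,0],[0,0.02,0],-1],
  [[0,0.001,0],[0,-0.04,0],-1],
  [[0,0.001,0],[0,0.04,0],-1],
  [[0,0.001,0],[0,-0.02,0],-1],
  [[0,0,0],[0,0,0],-1],
])

```text
time: 9.8
ee_pos: [565.3, 71.3, 107.1]
orientation: [-1.57, -0.065, 0.067]
ft_force: [-2.3, -1.0, 1.9]
opening: 7.5
```

Request:
step_arm([
  [[0,0.0015,0],[0,0.02,0],-1],
  [[0,0.0015,0],[0,-0.04,0],-1],
  [[0,0.0015,0],[0,0.04,0],-1],
  [[0,0.0015,0],[0,-0.02,0],-1],
  [[0,0,0],[0,0,0],-1],
])

```text
time: 10.22
ee_pos: [565.3, 71.4, 101.1]
orientation: [-1.57, -0.064, 0.066]
ft_force: [-3.6, 0.1, 0.5]
opening: 7.7
```

Request:
step_arm([
  [[0,0.0015,0],[0,0.02,0],-1],
  [[0,0.0015,0],[0,-0.04,0],-1],
  [[0,0.0015,0],[0,0.04,0],-1],
  [[0,0.0015,0],[0,-0.02,0],-1],
  [[0,0,0],[0,0,0],-1],
])

```text
time: 10.63
ee_pos: [565.3, 71.4, 95.1]
orientation: [-1.57, -0.064, 0.065]
ft_force: [-3.5, -0.1, 1.0]
opening: 8.0
```

Run:
```python
from h import *
s=ctrl.get_state();print(s['ee_pos'],s['opening'],rot(s['orientation']).round(3),s['ft_force'],s['wrist_torque'])
f=vision.grab_frame('wrist');save('w11',cv2.resize(f[150:350,180:380],None,fx=3,fy=3,interpolation=cv2.INTER_NEAREST))
f=vision.grab_frame('side');save('s11',cv2.resize(f[100:230,260:390],None,fx=4.5,fy=4.5,interpolation=cv2.INTER_NEAREST))
```

```text
[565.27530807  71.39283783  95.05504074] 8.024893366456698 [[ 0.997 -0.001 -0.082]
 [ 0.082 -0.     0.997]
 [-0.001 -1.     0.   ]] [-3.47979475 -0.11353967  1.01856103] [ 0.02252508  0.78080003 -0.00823895]
```

View pics/s11.png

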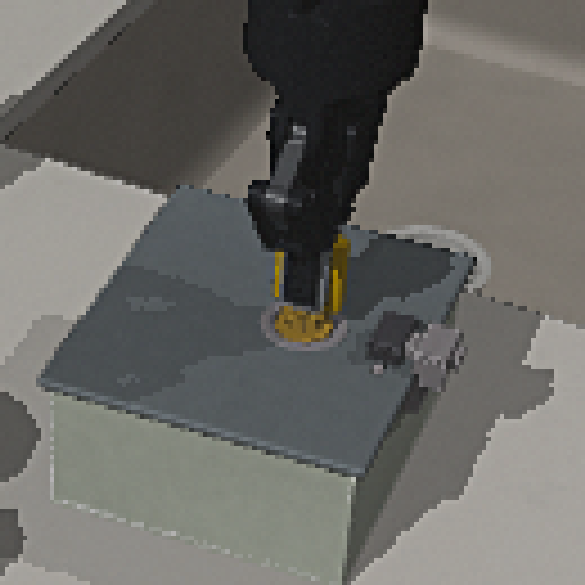

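About 28 mm deep with low force. Now down to the collar.

Request:
step_arm([
  [[0,0.0015,0],[0,0.02,0],-1],
  [[0,0.0015,0],[0,-0.04,0],-1],
  [[0,0.0015,0],[0,0.04,0],-1],
  [[0,0.001,0],[0,-0.02,0],-1],
  [[0,0,0],[0,0,0],-1],
])

```text
time: 11.15
ee_pos: [565.3, 71.4, 90.1]
orientation: [-1.57, -0.064, 0.065]
ft_force: [-5.4, -0.2, 3.8]
opening: 7.8
```

Request:
step_arm([
  [[0,0.001,0],[0,0.02,0],-1],
  [[0,0.001,0],[0,-0.04,0],-1],
  [[0,0.0005,0],[0,0.02,0],-1],
  [[0,0,0],[0,0,0],-1],
])

```text
time: 11.48
ee_pos: [565.4, 71.5, 87.9]
orientation: [-1.57, -0.063, 0.064]
ft_force: [-7.3, -0.1, 7.6]
opening: 8.1
```

Request:
step_arm([
  [[0,0.0005,0],[0,0.02,0],-1],
  [[0,0.0005,0],[0,-0.04,0],-1],
  [[0,0.0005,0],[0,0.02,0],-1],
  [[0,0,0],[0,0,0],-1],
])

```text
time: 11.82
ee_pos: [565.5, 71.4, 87.5]
orientation: [-1.57, -0.063, 0.063]
ft_force: [-11.0, 0.5, 12.0]
opening: 7.9
```

Run:
```python
from h import *
s=ctrl.get_state();print(s['ee_pos'],s['opening'],rot(s['orientation']).round(3),s['ft_force'],s['wrist_torque'])
f=vision.grab_frame('wrist');save('w12',cv2.resize(f[150:350,180:380],None,fx=3,fy=3,interpolation=cv2.INTER_NEAREST))
f=vision.grab_frame('side');save('s12',cv2.resize(f[135:190,295:360],None,fx=9,fy=9,interpolation=cv2.INTER_NEAREST))
```

```text
[565.46179246  71.40985111  87.45989063] 7.864697393382149 [[ 0.997 -0.    -0.08 ]
 [ 0.08  -0.     0.997]
 [-0.    -1.    -0.   ]] [-10.9667846    0.49709125  11.9552005 ] [-0.14565379  1.99533158 -0.01754173]
```

View pics/s12.png

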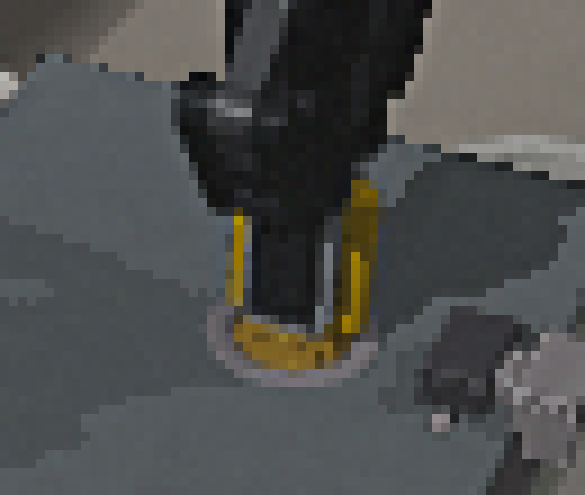

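View pics/w12.png

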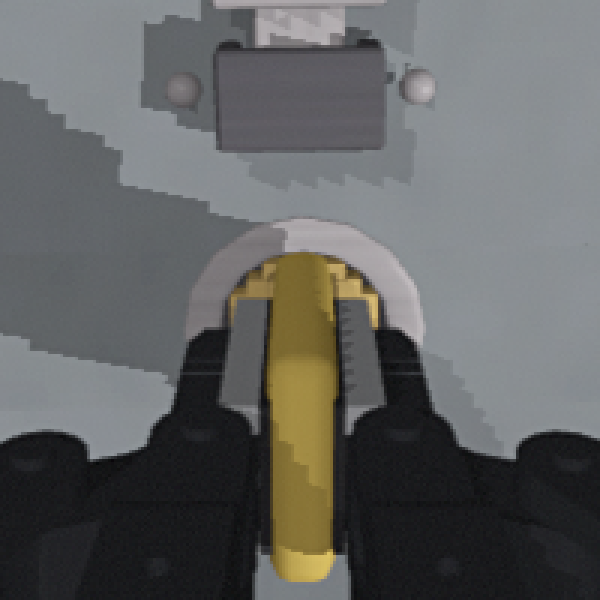

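Request:
step_arm([
  [[-0.0004,0.0007,0],[0,0.03,0],-1],
  [[0,0.0007,0],[0,-0.06,0],-1],
  [[0,0.0006,0],[0,0.06,0],-1],
  [[0,0,0],[0,-0.03,0],-1],
  [[0,0,0],[0,0,0],-1],
])

```text
time: 12.33
ee_pos: [565.6, 71.4, 87.3]
orientation: [-1.57, -0.066, 0.063]
ft_force: [-14.4, -1.4, 21.2]
opening: 7.6
```

Request:
step_arm([
  [[0,0.0005,0],[0,0.03,0],-1],
  [[0,0.0005,0],[0,-0.06,0],-1],
  [[0,0.0005,0],[0,0.06,0],-1],
  [[0,0,0],[0,-0.03,0],-1],
  [[0,0,0],[0,0,0],-1],
])

```text
time: 12.75
ee_pos: [565.7, 71.4, 87.3]
orientation: [-1.57, -0.067, 0.063]
ft_force: [-18.6, -0.9, 29.9]
opening: 7.9
```

Run:
```python
from h import *
s=ctrl.get_state();print(s['ee_pos'],s['opening'],rot(s['orientation']).round(3),s['ft_force'],s['wrist_torque'])
f=vision.grab_frame('side');save('s13',cv2.resize(f[135:190,295:360],None,fx=9,fy=9,interpolation=cv2.INTER_NEAREST))
f=vision.grab_frame('wrist');save('w13',cv2.resize(f[150:350,180:380],None,fx=3,fy=3,interpolation=cv2.INTER_NEAREST))
```

```text
[565.68312439  71.38223998  87.29409413] 7.946213055942447 [[ 0.997  0.002 -0.082]
 [ 0.082 -0.     0.997]
 [ 0.002 -1.    -0.   ]] [-18.58512937  -0.94716619  29.94033402] [-0.27952713  3.56683326  0.07003328]
```

View pics/s13.png

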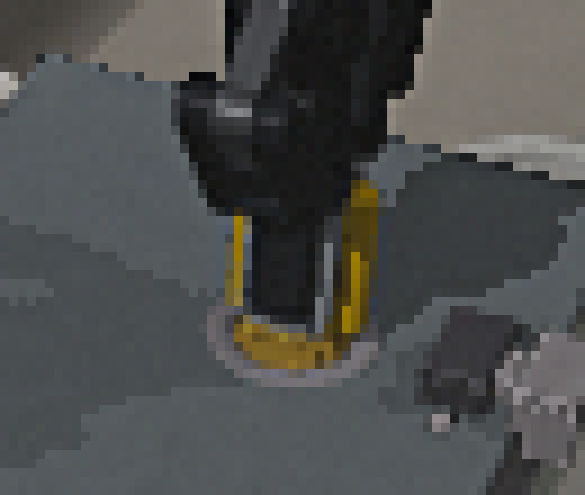

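View pics/w13.png

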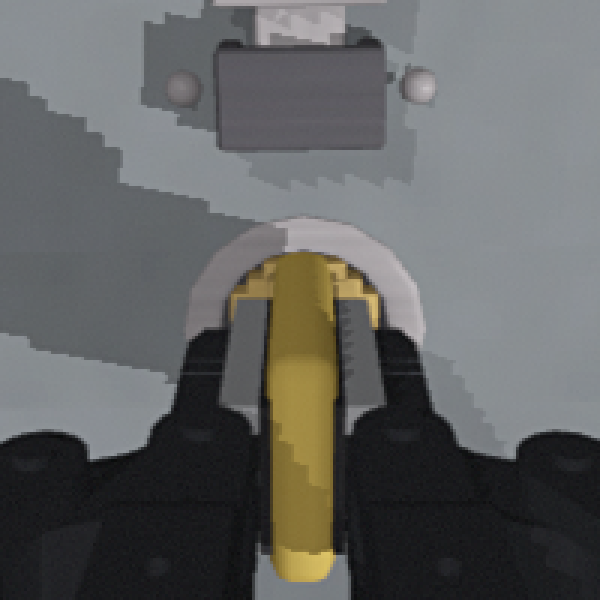

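z stopped at 87.3 while the force rose from 12 to 30 N. That is a hard stop at the height expected for collar contact (87.6), so the key is seated. I'll ease the push and sideways load, then start turning.

Request:
step_arm([
  [[-0.001,-0.0008,0],[0,0,0],-1],
  [[-0.0005,-0.0004,0],[0,0,0],-1],
  [[0,0,0],[0,0,0],-1],
], grip_force=110)

```text
time: 13.1
ee_pos: [565.4, 71.4, 87.4]
orientation: [-1.57, -0.068, 0.059]
ft_force: [-7.3, -1.3, 18.7]
opening: 7.7
```

Request:
step_arm([
  [[0,0,0],[0,0.08,0],-1],
  [[0,0,0],[0,0.08,0],-1],
  [[0,0,0],[0,0.08,0],-1],
  [[0,0,0],[0,0.08,0],-1],
  [[0,0,0],[0,0,0],-1],
])

```text
time: 13.52
ee_pos: [565.3, 71.5, 87.4]
orientation: [-1.561, 0.187, -0.195]
ft_force: [-8.2, 0.0, 19.7]
opening: 7.8
```

Run:
```python
from h import *
s=ctrl.get_state();print(s['ee_pos'],s['opening'],rot(s['orientation']).round(3),s['ft_force'],s['wrist_torque'])
f=vision.grab_frame('wrist');save('w14',cv2.resize(f[100:350,155:405],None,fx=2.4,fy=2.4,interpolation=cv2.INTER_NEAREST))
```

```text
[565.31750527  71.48234169  87.39919667] 7.7580143487349105 [[ 0.971  0.005  0.241]
 [-0.241  0.001  0.971]
 [ 0.005 -1.     0.002]] [-8.24937143  0.0361974  19.72671831] [0.0134309  1.70115038 0.02596586]
```

View pics/w14.png

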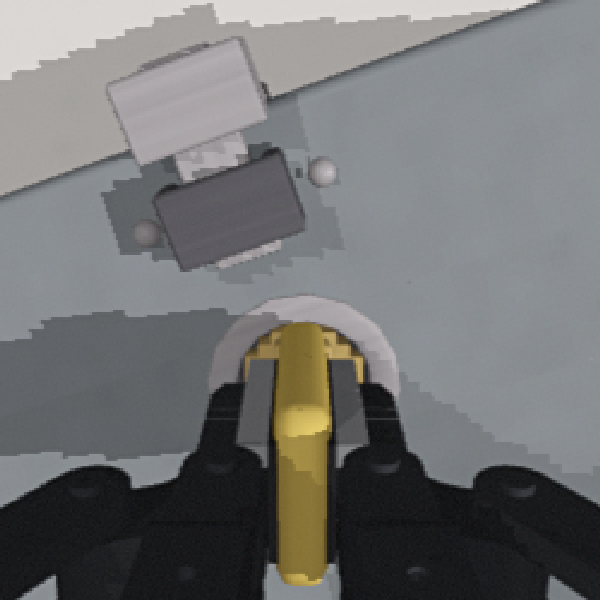

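The barrel is turning with the key, and the bolt's end now shows on the inner side of the guide at (250,255). Continuing.

Request:
step_arm([
  [[0,0,0],[0,0.08,0],-1],
  [[0,0,0],[0,0.08,0],-1],
  [[0,0,0],[0,0.08,0],-1],
  [[0,0,0],[0,0.08,0],-1],
  [[0,0,0],[0,0.08,0],-1],
])

```text
time: 13.98
ee_pos: [565.2, 71.7, 87.4]
orientation: [-1.509, 0.499, -0.507]
ft_force: [-8.4, 0.6, 19.8]
opening: 7.5
```

Request:
step_arm([
  [[0,0,0],[0,0.08,0],-1],
  [[0,0,0],[0,0.08,0],-1],
  [[0,0,0],[0,0.08,0],-1],
  [[0,0,0],[0,0.08,0],-1],
  [[0,0,0],[0,0,0],-1],
])

```text
time: 14.4
ee_pos: [565.3, 71.8, 87.4]
orientation: [-1.434, 0.747, -0.754]
ft_force: [-8.0, 1.6, 20.2]
opening: 7.8
```

Request:
step_arm([
  [[0,0,0],[0,0.08,0],-1],
  [[0,0,0],[0,0.08,0],-1],
  [[0,0,0],[0,0.08,0],-1],
  [[0,0,0],[0,0.08,0],-1],
  [[0,0,0],[0,0.08,0],-1],
])

```text
time: 14.82
ee_pos: [565.4, 72.1, 87.4]
orientation: [-1.296, 1.051, -1.056]
ft_force: [-7.7, 3.7, 19.3]
opening: 7.7
```

Request:
step_arm([
  [[0,0,0],[0,0.08,0],-1],
  [[0,0,0],[0,0.08,0],-1],
  [[0,0,0],[0,0.06,0],-1],
  [[0,0,0],[0,0,0],-1],
  [[0,0,0],[0,0,0],-1],
])

```text
time: 15.23
ee_pos: [565.8, 72.2, 87.4]
orientation: [-1.199, 1.211, -1.217]
ft_force: [-5.5, 3.3, 17.4]
opening: 7.6
```

Run:
```python
from h import *
s=ctrl.get_state();print(s['ee_pos'],s['opening'],rot(s['orientation']).round(3),s['ft_force'],s['wrist_torque'],s['joints'])
f=vision.grab_frame('wrist');save('w15',f)
f=vision.grab_frame('side');save('s15',cv2.resize(f[125:195,290:380],None,fx=7,fy=7,interpolation=cv2.INTER_NEAREST))
```

```text
[565.83083518  72.24853731  87.44428062] 7.636125499042787 [[-0.008  0.007  1.   ]
 [-1.     0.002 -0.008]
 [-0.002 -1.     0.007]] [-5.48207961  3.29130409 17.44503682] [0.61350482 1.02074272 0.06383302] [0.06151407 0.26516257 1.45557887 0.00154335 1.41373009 0.06902767]
```

View pics/w15.png

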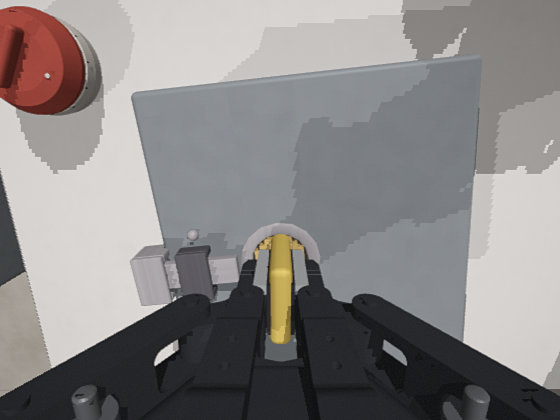

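View pics/s15.png

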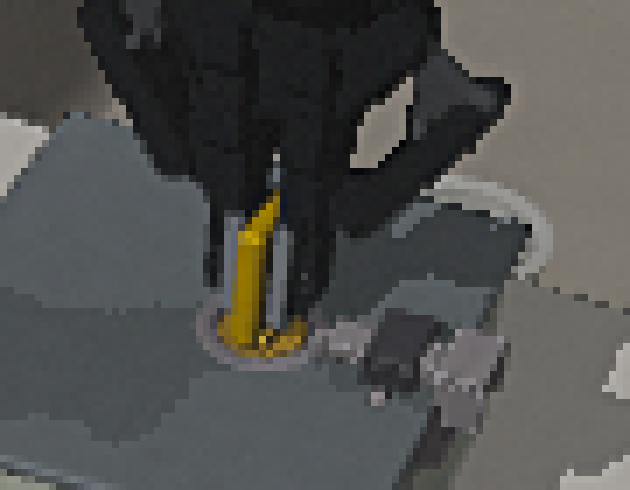

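The bolt has come through the guide to about 13 mm. I'll turn a little further and watch the torque to confirm it's at the stop.

Request:
step_arm([
  [[0,0,0],[0,0.03,0],-1],
  [[0,0,0],[0,0,0],-1],
  [[0,0,0],[0,0,0],-1],
])

```text
time: 15.58
ee_pos: [565.8, 72.3, 87.4]
orientation: [-1.185, 1.233, -1.238]
ft_force: [-4.9, 4.0, 17.9]
opening: 8.0
```

Run:
```python
from h import *
s=ctrl.get_state();r=rot(s['orientation']);print(s['ee_pos'],np.arctan2(r[1,2],r[0,2]),s['ft_force'],s['wrist_torque'])
```

```text
[565.77333931  72.27368524  87.41126418] -0.037382310938551794 [-4.91238679  3.9892233  17.93894564] [0.55255518 1.08584267 0.15955482]
```

Request:
step_arm([
  [[0,0,0],[0,0.03,0],-1],
  [[0,0,0],[0,0,0],-1],
  [[0,0,0],[0,0,0],-1],
])

```text
time: 15.83
ee_pos: [565.7, 72.2, 87.4]
orientation: [-1.17, 1.255, -1.26]
ft_force: [-6.3, 3.1, 17.1]
opening: 7.9
```

Run:
```python
from h import *
import pickle
s=ctrl.get_state();r=rot(s['orientation']);print(s['ee_pos'],np.arctan2(r[1,2],r[0,2]),s['ft_force'],s['wrist_torque'])
m=vision.camera_model('wrist');f=vision.grab_frame('wrist');save('w16',cv2.resize(f[210:360,120:340],None,fx=3.6,fy=3.6,interpolation=cv2.INTER_NEAREST));pickle.dump(m,open('w16.pkl','wb'))
```

```text
[565.6565672   72.21881777  87.44400247] -0.06747068056299699 [-6.34491003  3.07162188 17.10209916] [0.50528929 1.22373683 0.10956065]
```

View pics/w16.png

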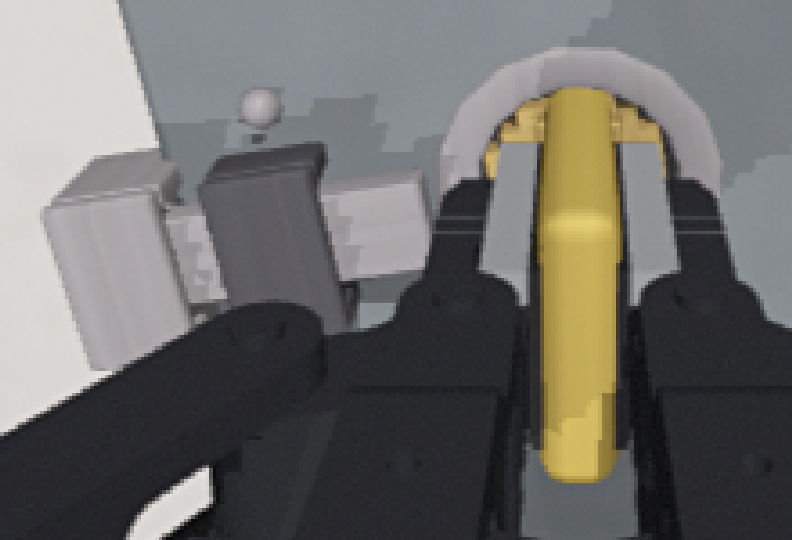

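Run:
```python
from h import *
f=cv2.imread('pics/w15.png');g=f[210:360,120:340]
cv2.imwrite('pics/w15_z.png',cv2.resize(g,None,fx=3.6,fy=3.6,interpolation=cv2.INTER_NEAREST))
T=[];
for i in range(6):
    s=ctrl.get_state();vision.grab_frame('side');T.append(list(s['wrist_torque'])+list(s['ft_force']))
print(np.array(T).round(3))
m=vision.camera_model('wrist')
a=atz(m,120+428/3.6,210+230/3.6,86);b=atz(m,120+333/3.6,210+235/3.6,86);print(a,b,np.linalg.norm(a-b))
```

```text
[[ 0.557  1.163  0.158 -7.415  2.788 17.334]
 [ 0.506  1.229  0.144 -6.611  2.984 18.884]
 [ 0.524  1.244  0.225 -6.855  2.017 18.365]
 [ 0.589  1.276  0.171 -6.715  2.37  18.341]
 [ 0.505  1.281  0.149 -6.776  3.021 17.318]
 [ 0.51   1.245  0.181 -6.468  3.213 17.74 ]]
[543.95766675  67.62850551  86.        ] [530.50293056  67.80203678  86.        ] 13.455855199912746
```

View pics/w15_z.png

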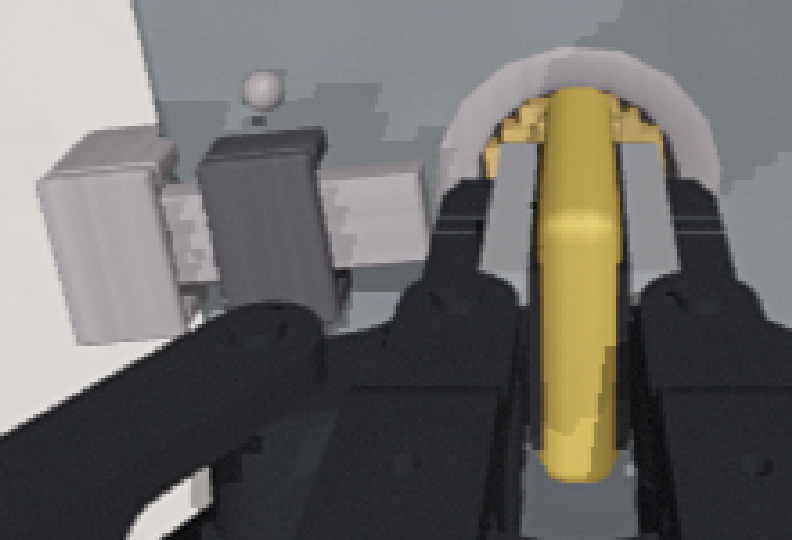

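Torque about the key axis is now about 0.16 Nm. That is well above the spring's 0.08 Nm, and the bolt has stopped moving at about 13.5 mm drawn, so the barrel is against its stop. One last check of the scene before signing off.

Run:
```python
from h import *
save('end_scene',vision.grab_frame('scene'))
```

```text
(no output)
```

View pics/end_scene.png

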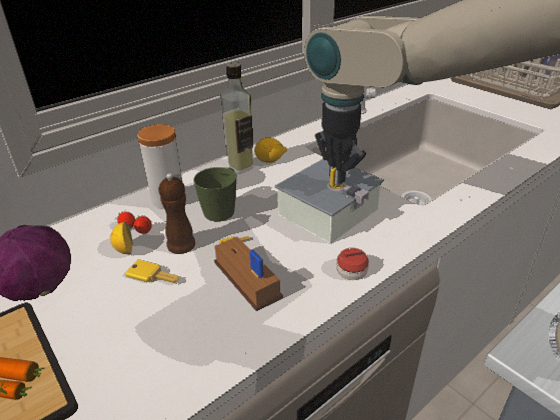

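The blue key is still in the stand at (257,262), and the mug, timer and mill are where they started. The yellow key is in the lock at (334,178).

Run:
```python
from h import *
print(ctrl.sign_off())
```

```text
the job is handed in; nothing more can be done
None
```

I took the middle-sized yellow key out of the stand and pushed it into the lock with small wiggles until the collar sat on the face. I then turned it a quarter turn clockwise and handed the job in at about 16 s, still gripping and holding it turned.

**Seating:** the tool stopped descending at 87.3 mm while the push rose from 12 to 30 N. I expected collar contact at about 87.6 mm. I eased the push to about 18 N before turning.

**Turn:** I turned the tool 1.72 rad. The torque about the key settled at about 0.16 Nm, twice the spring's 0.08 Nm, so the barrel is against its stop. Single torque readings were noisy (0.06 to 0.23 Nm). The bolt measured about 13.5 mm out of its guide, against the expected 13 mm.

**Rest of the scene:** the blue key, mug, timer and pepper mill look unmoved in the last picture.

**Disagreements:**
- The wrist-camera lock positions differed by about 1 mm, and rough fixes from the fixed cameras by 2 to 4 mm. I used the wrist camera's close-up and the keyway's chamfer took up the rest.
- The large look-alike key, propped up in the first pictures, toppled flat during the first few seconds. The gripper was not near it.

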